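Seat the hinge-drilling jig on its hidden pin and hold it down

TASK

The second hinge of this prop panel has to be drilled: take the wooden saddle-shaped drilling jig by its grip block and set it astride the batten a few centimetres to one side of the steel locating pin, with one half of its plate resting on the pin. Slide it along the batten until its blind hole drops over the pin, then press it down flat on the batten. Leave everything else where it is, and finish while still holding the grip block and pressing the jig down firmly, about as hard as a one- to two-kilogram weight, as if a colleague were about to drill.

Things in the scene. Friction and masses are not known exactly. Their poses are not given: they have to be found in the camera images.
- jig: Wooden drilling jig, 0.3 kg: upturned-U saddle 67 wide (x), 120 long (y), 27 mm high plus grip block; two 9 mm cheeks 49 mm apart inside, lower inner edges flared, run along y. Four 4 mm high steel bushes on top, 45 mm from the middle. Stands upright on its cheeks left or right of the panel (sanding block at the other). Same both ways round. Origin: centre, at the cheeks' feet.
- jig_hole (a point): Mouth of the jig's locating hole: 13 mm across, 9 mm deep, blind, opening downward in the middle of the underside of its top plate (plate 9 mm thick), 18 mm above the jig's origin. Axes as the jig's. When home it is 36 mm above the table; riding on the pin's top, 43 mm.
- jig_grip (a point): Inside the jig's dark wooden grip block, 50 mm above the jig's origin and 23 mm above the plate. The block is 26 mm wide (jig x), 50 mm long (jig y), from 27 to 69 mm above the jig's origin, in the middle of the plate. A good TCP place, tool down, fingers closing along jig x.
- panel: D-shaped lime-painted plywood prop panel, 12 mm thick, about 420 (y) x 280 mm (x), screwed to the table: it does not move. A batten runs along its straight edge, the edge nearest the robot. A latch block with a pull, up to 60 mm above the table, is 210 mm from the batten. Origin: on the table under the middle of the batten. x points from the batten to the round side, y along the batten, z up.
- batten (a point): Middle of the top of the panel's bare wooden batten, 36 mm above the table; axes as the panel's. The batten is 45 mm wide (x), 380 mm long (y), 24 mm high above the panel. A hinge leaf, up to 8 mm high, is already fitted on its top from y = -120 to -180 mm: keep the jig off it.
- pin: Rigid steel locating pin, 10 mm across, 7 mm high, domed, on the centre line of the batten's top at y = -10 to +70 mm; it does not sink. The jig hides it. A jig astride the batten with the pin under its plate but not in the hole rides 7 mm above the batten on the pin's top; set down clear of the pin it would run against the pin's side. Origin: foot of the pin, level with the batten's top.
- sander: hand sanding block (bystander): rubber sole 66 x 120 mm with a cork pad and a round lying wooden handle 28 mm thick; origin under its centre
- bottle_tan: tan craft-paint bottle (bystander), 36 mm across, 98 mm tall, white cap, standing on the panel; origin under its centre
- bottle_green: green craft-paint bottle (bystander), 36 mm across, 98 mm tall, white cap, standing on the table; origin under its centre
- palette: flat black paint palette (bystander), 100 x 150 x 4 mm with two round holes, lying on the panel; origin under its centre
- spare_hinge: open steel butt hinge (bystander), 60 x 60 mm, up to 9 mm high, lying on the panel; origin under its centre
- screwdriver: screwdriver (bystander) lying on the table beyond the panel, handle towards the robot; origin under its middle
- screw_tub: grey open tub of screws (bystander), 70 x 90 x 35 mm, on the table; origin under its centre
- tape: grey tape measure (bystander), 65 x 35 x 60 mm, on the table; origin under its centre
Things that resemble listed ones, but are neither listed nor needed, are in the scene too. Leave any purple look-alike of the jig alone.

How it is judged:
On the way, in this order (a step that is already met when the one before it is completed fails the run):
1. the jig is astride the batten (hole within 5 mm of its centre line, no more than 12 mm above its top) with its hole 12 to 60 mm to one side of the pin (x of jig_hole in the frame of panel between -0.005 and 0.005 m and z of jig_hole in the frame of panel below 0.048 m and angle between the y axis of jig and the y axis of panel, either way round below 0.1 rad and angle between jig's own z axis and vertical below 0.15 rad and horizontal distance between jig_hole and pin between 0.012 and 0.06 m), for 0.1 s.
2. the jig has dropped over the pin and lies flat on the batten (horizontal distance between jig_hole and pin below 0.0035 m and z of jig_hole in the frame of panel below 0.038 m and angle between the y axis of jig and the y axis of panel, either way round below 0.06 rad and angle between jig's own z axis and vertical below 0.04 rad), for 0.1 s.
At the end, for the whole second after the job is handed in: The jig's hole is over the pin (within 3.5 mm) and the plate flat on the batten (within 2 mm of fully home, tilt under 0.04 rad, in line with the batten within 0.06 rad); the fingers still hold the jig (over 3 N) and it is pressed on the panel with 8 to 45 N, at rest (all of step 2 and contact force between jig and panel between 8 and 45 N and contact force between the fingers and jig above 3 N and linear speed of jig below 0.01 m/s); the arm keeps its last pose, push and grip.
It fails at once if one of the other things (sanding block, bottles, palette, spare hinge, screwdriver, tub, tape) is pushed more than 25 mm (distance of any of sander, bottle_tan, bottle_green, palette, spare_hinge, screwdriver, screw_tub, tape from where it was at the start of the episode above 0.025 m).
It also fails if it takes over 48 s, if anything falls off the work surface, if the arm or the gripper's body presses on something with over 40 N, if the wrist force passes 120 N, or if a joint passes its speed limit or range.

ROBOT

A 6-joint arm with a two-finger parallel gripper is mounted at the origin on the work surface. World frame = base frame: x ahead of the robot, y to its left, z up, the work surface at z = 0. Lengths are in m, angles in rad, forces in N, time in s.
With the tool pointing down it reaches from about 0.375 to 0.975 m from the base axis. Payload 3.8 kg.
Tool frame: the origin (TCP) lies between the finger pads, 19 mm behind the fingertips; this is the grasp point; z points along the fingers, y is the line along which they close (so a half turn about z gives the same grasp; the last joint's range is limited). The gripper opens to 85 mm and grips with 20 to 120 N. Pads are 22 mm wide; open, the fingers measure 114 mm over their backs; the gripper's body (76 mm by 85 mm) begins 54 mm behind the grasp point. The pads swing forward as they close: fully open they stand 13 mm farther back than shut.
Start: joints at [-1.306, 0.264, 1.604, -0, 1.274, -0.037], TCP at [0.201, -0.644, 0.25] pointing down, gripper open.
Joint ranges: [-2.63, 2.63], [-0.94, 2.18], [0.31, 2.57], [-1.31, 4.45], [0, 2.66], [-2.55, 2.55]. Speed limits (rad/s): [2.57, 2.57, 3.14, 3.14, 3.14, 3.14].

INTERFACE

Orientations are given as a rotation vector (axis times angle).
In Python, from workcell import status, read_camera, workorder, masks_of gives the robot as it stands.
- The arm moves only by the tool drive_tool, never from a script. Its argument "rows" is a list of rows, each a list of 7 numbers: the turn, a rotation vector about the tool's x, y, z in degrees, then the shift along the tool's x, y, z in m, then the opening, from 0 (shut) to 1 (fully open). In form: [[ax, ay, az, tx, ty, tz, claw], ...]. A call has 1 to 8 rows; each row shifts and turns the commanded pose from where the row before left it, along the tool's axes as they then stand; what a row does not reach is not made up. A row lasts 1/12 s, in which the tool goes at most 41.7 mm and 7.16 degrees, less where a joint would pass 70% of its speed; a pose out of reach is approached as far as the arm can. A call is refused whole if a number of a shift passes 0.0417 or a number of a turn 7.16, either way. A call with a gripper value outside its range is refused whole. The fingers move at their own pace and stop on an object; "force" is the grip in N (left out, the last holds). Time passes only in rows, so rows that do not move let the fingers close. It gives the time, the measured TCP pose, the force, the opening and the grip force at its end, in the units of the state.
- status.read_state(): the state, without advancing time (a new reading comes with each control period).
- read_camera(name): name is "scene" or "top"; returns a dict with "color" (420x560x3 uint8, red, green, blue), "intrinsics" (3x3 intrinsics, pixels), "world_from_camera" (4x4, takes a point from camera to world coordinates). Camera axes: x right, y up, looking along -z (the intrinsics and any distortion apply to the point x, -y, -z); pixel columns grow to the right and rows downward; lengths in m; the calibration is good to about 2 mm. A picture is of the moment at which its call begins. There is no depth.
- workorder.finish_job(): hands the job in; it is judged then, once.
Trained networks look in a picture, given as the dict that the camera call returned (one of the last four; its "shot" number tells which), for a name from the list of things; names that differ only in an ending like _2 or _b are one class to them, and where a whole thing is asked for, a point or a joint stands for the part that bears it (a point fixed in the world has none). Each returns a list of dicts, best first, with "score" (0 to 1); they miss things now and then, are a little off and sometimes report something else, mostly with a low value. They report only what shows in the picture. A call takes as long as a camera call. They do not tell look-alikes from the thing itself.
- masks_of(picture, name): "mask" (420x560 bool, what is visible of it) and "bbox" ([left, top, right, bottom] in pixels, round what is visible of it).
The state is a dict: "time": time; "q": joint angles; "joint_vel": joint speeds; "joint_torque": joint torques, N m; "tool_pos": TCP position; "tcp_rot": TCP orientation; "wrist_force": force on the tool from outside, world axes, zero at the start; "torque": the same for the moment, N m; "width": opening from 0.0 (shut) to 1.0 (fully open); "grip_force": force on a finger pad.
Only numpy, scipy, OpenCV 4.12 (cv2) and the standard library are available. Lean on these libraries where they do the work, as an engineer would, in place of code of your own. Each camera call takes 0.05 s, during which the arm holds its last target. There are 200 camera calls.

## Working session

There is one attempt and no reset: what is moved stays moved. The work goes in short steps, Python scripts to look and compute and a tool call to move; the robot and the scene stay as the last step left them, time stands still between calls to the robot, and variables do not carry over. Pictures are saved under pics/ and viewed, at most 10 in all, crops included, and the job is handed in when it is done.

Besides the shell and the picture viewer there is one more tool, called as name([rows], argument=value, ...), one row to a line, values as JSON. drive_tool: Moves the arm, as the interface text tells. Its arguments: {"type":"object","properties":{"rows":{"type":"array"},"force":{"type":"number"}},"required":["rows"]}

```bash
mkdir -p pics; ls
cat > h.py <<'E'
import numpy as np, cv2
from workcell import status, read_camera, workorder, masks_of
def shot(n,f=None):
    p=read_camera(n)
    if f: cv2.imwrite('pics/'+f,p['color'][:,:,::-1])
    return p
def ray(p,u,v):
    K=np.array(p['intrinsics']);T=np.array(p['world_from_camera'])
    d=np.linalg.inv(K)@[u,v,1]; d=T[:3,:3]@[d[0],-d[1],-d[2]]
    return T[:3,3],d
def at(p,u,v,z):
    o,d=ray(p,u,v); return o+d*(z-o[2])/d[2]
def proj(p,X):
    T=np.array(p['world_from_camera']);c=T[:3,:3].T@(np.asarray(X)-T[:3,3]);k=np.array(p['intrinsics'])@[c[0],-c[1],-c[2]];return k[:2]/k[2]
E
python3 - <<'E'
from h import *
a=shot('scene','s1.png');b=shot('top','t1.png')
print(a.keys(),status.read_state())
for p,n in((a,'scene'),(b,'top')):
    print(n,np.array(p['world_from_camera']).round(3).tolist(),np.array(p['intrinsics']).tolist())
    for k in['jig','jig_grip','panel','batten','sander','pin','bottle_tan','bottle_green']:
        try: r=masks_of(p,k)
        except Exception as e: print(k,e);continue
        for m in r[:3]: print(n,k,m['score'],m['bbox'],m['mask'].sum())
E
```

```text
pics
dict_keys(['color', 'intrinsics', 'world_from_camera', 'shot']) {'time': 0.1, 'q': array([-1.30592319e+00,  2.64706440e-01,  1.60527508e+00,  2.59415009e-06,
        1.27372394e+00, -3.68668731e-02]), 'joint_vel': array([ 6.09250173e-04, -2.84611168e-03, -2.31186308e-03,  9.54398419e-05,
       -8.92172980e-04,  1.05267283e-03]), 'joint_torque': array([ 7.86864694e-04, -5.16704071e+01, -3.68591094e+01, -1.86478178e-05,
        6.31936913e-03, -3.78424306e-05]), 'tool_pos': array([ 0.20044858, -0.64387219,  0.24874688]), 'tcp_rot': array([-3.10383096e+00, -4.71859359e-01,  3.73414290e-04]), 'wrist_force': array([ 0.6611646 ,  0.02959279, -0.11416589]), 'torque': array([-0.01372114,  0.03881098,  0.06390647]), 'grip_force': 0.0, 'width': 0.9993884698525606}
scene [[-0.078, -0.64, 0.764, 1.379], [0.997, -0.035, 0.073, 0.057], [-0.02, 0.768, 0.641, 0.792], [0.0, 0.0, 0.0, 1.0]] [[457.45257603771404, 0.0, 277.8644902763177], [0.0, 457.45257603771404, 210.08586655075203], [0.0, 0.0, 1.0]]
scene jig 0.75 [385.6, 185.3, 435.0, 217.7] 1205
scene jig 0.69 [336.5, 165.2, 361.3, 200.9] 737

[... 771 characters left out ...]
384.43797889800777, 0.0, 276.4518110074091], [0.0, 384.43797889800777, 212.61507310544354], [0.0, 0.0, 1.0]]
top jig 0.82 [154.0, 246.3, 193.1, 271.0] 794
top jig 0.67 [213.4, 255.5, 236.4, 297.7] 783
top jig 0.57 [137.5, 282.9, 170.0, 324.6] 884
top jig_grip 0.89 [156.3, 244.1, 194.6, 267.1] 730
top jig_grip 0.61 [213.0, 258.6, 234.6, 298.5] 833
top jig_grip 0.56 [137.7, 282.4, 174.3, 327.6] 832
top panel 0.65 [185.3, 127.2, 321.2, 231.4] 7435
top batten 0.55 [185.9, 130.4, 322.8, 231.6] 7725
top batten 0.55 [197.5, 162.2, 247.8, 205.3] 1133
top batten 0.2 [252.4, 164.9, 269.6, 183.8] 269
top sander 0.92 [341.5, 220.6, 384.5, 251.7] 764
top bottle_green 0.75 [148.2, 186.5, 164.2, 198.6] 160
```

Run:
```python
import cv2
for n,b,f in(('s1',(130,125,470,345),'s1c'),('t1',(120,110,400,335),'t1c')):
    i=cv2.imread(f'pics/{n}.png');c=i[b[1]:b[3],b[0]:b[2]];s=min(800/c.shape[1],600/c.shape[0]);print(s)
    cv2.imwrite(f'pics/{f}.png',cv2.resize(c,None,fx=s,fy=s,interpolation=cv2.INTER_CUBIC))
```

```text
2.3529411764705883
2.6666666666666665
```

View pics/s1c.png

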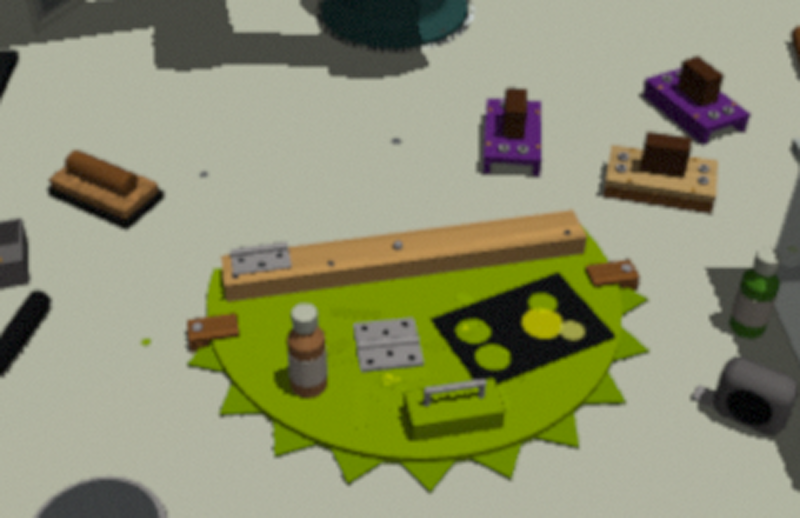

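View pics/t1c.png

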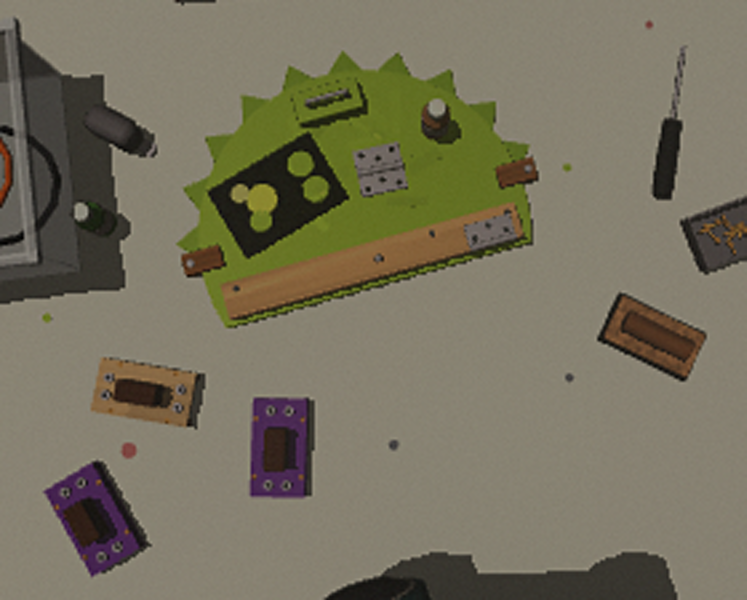

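Candidates for the jig are the tan wooden saddle at top (174,257) / scene (410,201), two purple look-alikes at top (224,276) and (153,304), and the sander at top (364,236). I choose the tan wooden saddle and will check it in a close crop. The silver dot at top (262,207) / scene (299,229) is probably the pin.

Run:
```python
import cv2,numpy as np
def c(n,x0,y0,x1,y1,s):
    i=cv2.imread(f'pics/{n}.png')[y0:y1,x0:x1]
    return cv2.resize(np.clip(i*1.2,0,255).astype('u1'),None,fx=s,fy=s,interpolation=cv2.INTER_CUBIC)
C=np.zeros((600,800,3),'u1')
def put(a,x,y): C[y:y+a.shape[0],x:x+a.shape[1]]=a
put(c('t1',196,182,326,236,6),0,0)        # 780x324
put(c('t1',149,240,201,274,5),0,330)       # 260x170
put(c('s1',380,178,442,220,5),270,330)     # 310x210
cv2.imwrite('pics/cc.png',C)
```

```text
(no output)
```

View pics/cc.png

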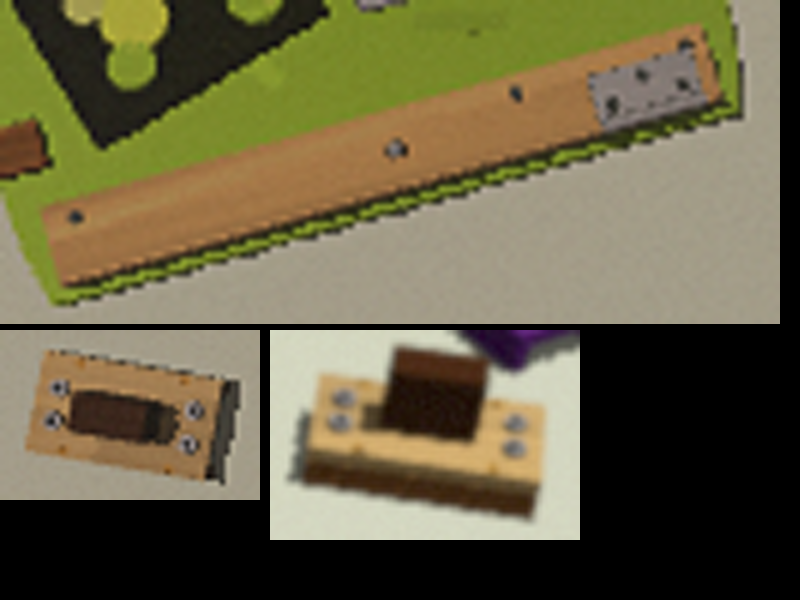

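The crop confirms it: a wooden saddle with a dark grip and 4 steel bushes. The pin is the silver dome at top (262,206.8), and the dark dots are screw heads.

Run:
```python
from h import *
a=shot('scene');b=shot('top')
c=np.array([at(b,*q,.036) for q in[(203,216.7),(206.3,229.7),(313.2,186.5),(316,198.2)]]);print('batten top',c.round(4).tolist())
print(np.linalg.norm(c[0]-c[2]),np.linalg.norm(c[1]-c[3]),np.linalg.norm(c[0]-c[1]),np.linalg.norm(c[2]-c[3]))
m=c.mean(0);d=(c[0]-c[2])+(c[1]-c[3]);print('mid',m,'yaw of +y',np.degrees(np.arctan2(d[1],d[0])))
yv=d/np.linalg.norm(d);xv=np.array([yv[1],-yv[0],0])
P=at(b,262,206.8,.041);Q=at(a,298.7,229.1,.041)
for n,k in(('top',P),('scene',Q)):print('pin',n,k,'panel x,y',(k-m)@xv,(k-m)@yv)
J1=np.array([at(b,*q,.031) for q in[(161,251.6),(159.4,258.2),(188,256.2),(186.8,262.8)]])
J2=np.array([at(a,*q,.031) for q in[(394.8,191.4),(394,196.2),(429,196.8),(428.6,201.6)]])
for J in(J1,J2):
    print('jig',J.mean(0)); 
    for k in(J[0]-J[2],J[1]-J[3]):print(np.linalg.norm(k),np.degrees(np.arctan2(k[1],k[0])))
for p,n in((b,'top'),(a,'scene')):
    for m_ in masks_of(p,'jig')[:1]:print(n,cv2.minAreaRect(np.argwhere(m_['mask'])[:,::-1].astype('f4')))
# scene batten: colour mask at top face -> line fits of the long edges
h=cv2.cvtColor(a['color'],cv2.COLOR_RGB2HSV)
for s in(-1,1):
  for e in(-.19,.19):
    print('proj scene',s,e,proj(a,m+e*yv+s*.0225*xv).round(1))
print([ (u,h[205:255,u,:].tolist()) for u in(330,)])
```

```text
batten top [[0.524, 0.2229, 0.036], [0.4808, 0.2126, 0.036], [0.6147, -0.145, 0.036], [0.5752, -0.1528, 0.036]]
0.37892667428237153 0.3773893261084396 0.0444572822252222 0.0403355454187901
mid [0.54869416 0.03443627 0.036     ] yaw of +y 104.16455399182684
pin top [0.55090268 0.02733539 0.041     ] panel x,y 0.00040373944441224785 -0.00742542927850651
pin scene [0.55302177 0.02785258 0.041     ] panel x,y 0.0025849630354295955 -0.007442521762689886
jig [0.3939226 0.3209052 0.031    ]
0.09000182156821356 78.71410731105577
0.09114610964388618 78.85558502443061
jig [0.39597401 0.32168099 0.031     ]
0.08945155267969426 -102.2951876944607
0.0893223575902399 -101.88517095935057
top ((224.5, 277.5), (37.0, 21.0), 90.0)
scene ((411.3338317871094, 197.05270385742188), (46.84075927734375, 31.192516326904297), 8.972626686096191)
proj scene -1 -0.19 [223.2 233.4]
proj scene -1 0.19 [373.  214.1]
proj scene 1 -0.19 [224.7 246.1]
proj scene 1 0.19 [379.  225.7]
[(330, [[35, 27, 179], [33, 27, 179], [35, 28, 180], [35, 27, 179], [33, 26, 179], [32, 27, 180], [33, 26, 178], [33, 27, 180], [35, 27, 181], [35, 28, 179], [35, 27, 181], [33, 27, 180], [33, 27, 179], [31, 30, 178], [21, 60, 175], [18, 122, 169], [18, 138, 168], [18, 141, 173], [18, 138, 177], [17, 139, 176], [17, 142, 176], [17, 142, 180], [17, 139, 181], [18, 142, 183], [18, 141, 186], [17, 141, 181], [17, 136, 163], [17, 140, 124], [17, 148, 88], [18, 136, 86], [17, 135, 89], [17, 139, 88], [17, 139, 90], [23, 154, 93], [33, 207, 117], [35, 255, 145], [35, 255, 149], [36, 255, 148], [36, 255, 150], [35, 255, 148], [36, 255, 149], [35, 255, 149], [35, 255, 149], [35, 255, 148], [36, 255, 150], [35, 255, 149], [36, 255, 155], [36, 255, 155], [36, 255, 126], [37, 210, 62]])]
```

```bash
cat > fit.py <<'E'
from h import *
def edges(p,cols,r0,f_in):
    up=[];lo=[]
    for u in cols:
        r=range(int(r0(u))-16,int(r0(u))+17)
        h=cv2.cvtColor(p['color'][:,u:u+1],cv2.COLOR_RGB2HSV)[:,0].astype(float)
        w=f_in(h)
        v=int(round(r0(u)))
        i=v
        while w[i]>=.5:i-=1
        up.append((u,i+(.5-w[i])/(w[i+1]-w[i])))
        i=v
        while w[i]>=.5:i+=1
        lo.append((u,i-(.5-w[i])/(w[i-1]-w[i])))
    return np.array(up),np.array(lo)
def line(p,E):
    W=np.array([at(p,u,v,.036)[:2] for u,v in E]).astype('f4')
    vx,vy,x,y=cv2.fitLine(W,cv2.DIST_HUBER,0,.001,.001).ravel()
    if vy<0:vx,vy=-vx,-vy
    return np.array([x,y]),np.array([vx,vy])
def x_at(l,y):return l[0][0]+(y-l[0][1])*l[1][0]/l[1][1]
E
python3 - <<'E'
from fit import *
a=shot('scene');b=shot('top')
y=.0275
f=lambda h:np.clip(np.minimum((h[:,1]-27)/112,(h[:,2]-88)/92),0,1)
A=edges(a,[u for u in range(262,368,2) if abs(u-299)>6],lambda u:229.1-(u-298.7)*.1285+1.3,f)
hh=cv2.cvtColor(b['color'],cv2.COLOR_RGB2HSV)[195:220,250];print(hh.tolist())
g=lambda h:np.clip((28-h[:,0])/12,0,1)*np.clip((h[:,2]-60)/70,0,1)
B=edges(b,[u for u in range(212,290,2) if abs(u-262)>4 and abs(u-281)>3],lambda u:206.8-(u-262)*.282,g)
for n,p,E in(('scene',a,A),('top',b,B)):
    l=[line(p,e) for e in E]
    print(n,[(x_at(k,y),np.degrees(np.arctan2(k[1][1],k[1][0]))) for k in l])
    print(' mid x',np.mean([x_at(k,y) for k in l]),'width',abs(x_at(l[0],y)-x_at(l[1],y))*np.sin(np.radians(104)))
E
```

```text
[[34, 180, 112], [35, 180, 115], [35, 186, 114], [35, 174, 116], [35, 180, 115], [35, 177, 115], [35, 180, 115], [36, 184, 115], [16, 146, 136], [15, 144, 138], [17, 138, 139], [18, 138, 139], [16, 140, 140], [16, 144, 140], [16, 147, 137], [16, 143, 136], [16, 145, 135], [16, 144, 133], [16, 143, 137], [16, 147, 130], [15, 145, 125], [15, 142, 135], [20, 135, 51], [35, 127, 44], [35, 179, 118]]
scene [(np.float32(0.526703), np.float32(104.23267)), (np.float32(0.5730444), np.float32(104.54057))]
 mid x 0.5498737 width 0.04496488101870189
top [(np.float32(0.575865), np.float32(104.2759)), (np.float32(0.53053784), np.float32(104.330864))]
 mid x 0.55320144 width 0.04398071759289641
```

drive_tool([
  [0,0,-7.1,0,0,0,0.8],
  [0,0,-7.1,0,0,0,0.8],
  [0,0,-7.1,0,0,0,0.8],
  [0,0,-7.1,0,0,0,0.8],
  [0,0,-7.1,0,0,0,0.8],
  [0,0,-7.1,0,0,0,0.8],
  [0,0,-7.1,0,0,0,0.8],
  [0,0,-7.1,0,0,0,0.8],
])

```text
time: 1.87
tool_pos: [0.2006, -0.6445, 0.25]
tcp_rot: [-2.502, -1.9, 0.0]
wrist_force: [0.2, 0.4, -0.1]
width: 0.798
grip_force: 0.0
```

drive_tool([
  [0,0,-4.3,0,0,0,0.8],
  [0,0,0,0.037,0.0115,0,0.8],
  [0,0,0,0.037,0.0115,0,0.8],
  [0,0,0,0.037,0.0115,0,0.8],
  [0,0,0,0.037,0.0115,0,0.8],
  [0,0,0,0.037,0.0115,0,0.8],
  [0,0,0,0.037,0.0115,0,0.8],
  [0,0,0,0.037,0.0115,0,0.8],
])

```text
time: 2.53
tool_pos: [0.3321, -0.4054, 0.2502]
tcp_rot: [2.435, 1.984, 0.0]
wrist_force: [1.5, 0.1, 1.1]
width: 0.801
grip_force: 0.0
```

drive_tool([
  [0,0,0,0.037,0.0115,0,0.8],
  [0,0,0,0.037,0.0115,0,0.8],
  [0,0,0,0.037,0.0115,0,0.8],
  [0,0,0,0.037,0.0115,0,0.8],
  [0,0,0,0.037,0.0115,0,0.8],
  [0,0,0,0.037,0.0115,0,0.8],
  [0,0,0,0.037,0.0115,0,0.8],
  [0,0,0,0.037,0.0115,0,0.8],
])

```text
time: 3.2
tool_pos: [0.4819, -0.1337, 0.2504]
tcp_rot: [2.434, 1.985, 0.001]
wrist_force: [1.0, -0.3, -1.2]
width: 0.798
grip_force: 0.0
```

drive_tool([
  [0,0,0,0.0358,-0.0147,0,0.8],
  [0,0,0,0.0358,-0.0147,0,0.8],
  [0,0,0,0.0358,-0.0147,0,0.8],
  [0,0,0,0.0358,-0.0147,0,0.8],
  [0,0,0,0.0358,-0.0147,0,0.8],
  [0,0,0,0.0358,-0.0147,0,0.8],
  [0,0,0,0.0358,-0.0147,0,0.8],
  [0,0,0,0.0358,-0.0147,0,0.8],
])

```text
time: 3.87
tool_pos: [0.423, 0.1704, 0.2505]
tcp_rot: [2.434, 1.985, 0.002]
wrist_force: [1.1, 0.8, -0.8]
width: 0.799
grip_force: 0.0
```

drive_tool([
  [0,0,0,0.0358,-0.0147,0,0.8],
  [0,0,0,0.0358,-0.0147,0,0.8],
  [0,0,0,0.0358,-0.0147,0,0.8],
  [0,0,0,0.0358,-0.0147,0,0.8],
  [0,0,0,0,0,0.036,0.8],
  [0,0,0,0,0,0.036,0.8],
  [0,0,0,0,0,0.036,0.8],
  [0,0,0,0,0,0,0.8],
])

```text
time: 4.53
tool_pos: [0.3899, 0.3177, 0.1347]
tcp_rot: [-2.433, -1.986, 0.022]
wrist_force: [-1.7, -0.4, -1.3]
width: 0.798
grip_force: 0.0
```

Run:
```python
from h import *
s=status.read_state();print(s['tool_pos'],s['tcp_rot'])
a=shot('scene');b=shot('top')
c=lambda p,x0,y0,x1,y1,k:cv2.resize(p['color'][y0:y1,x0:x1,::-1],None,fx=k,fy=k,interpolation=cv2.INTER_CUBIC)
cv2.imwrite('pics/g1.png',np.hstack([c(a,370,130,450,230,5),c(b,140,200,220,300,5)]))
print(proj(b,[.395,.3213,.05]),proj(a,[.395,.3213,.05]),proj(a,s['tool_pos']))
```

```text
[0.38987354 0.31767152 0.13471442] [-2.433074   -1.98627288  0.02150366]
[172.17513593 257.00072778] [412.45531226 190.56967726] [416.32622425 162.69263029]
```

View pics/g1.png

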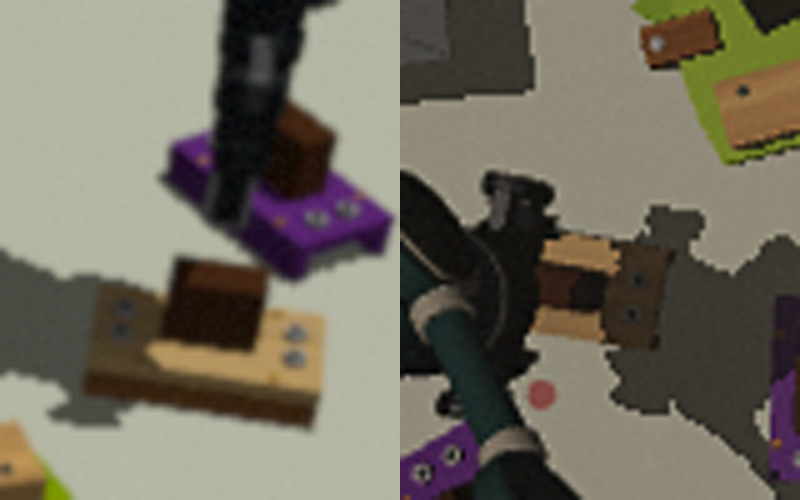

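drive_tool([
  [0,0,0,0,0,0,0.8],
  [0,0,0,0,0,0,0.8],
])

```text
time: 4.8
tool_pos: [0.397, 0.3219, 0.1451]
tcp_rot: [2.435, 1.985, 0.008]
wrist_force: [-0.7, 0.7, -0.5]
width: 0.796
grip_force: 0.0
```

Run:
```python
from h import *
from scipy.spatial.transform import Rotation as R
s=status.read_state();print(s)
print(R.from_rotvec(s['tcp_rot']).as_matrix().round(4))
```

```text
{'time': 4.8, 'q': array([6.32608377e-01, 4.29422122e-02, 2.06153583e+00, 9.69911355e-06,
       1.03184210e+00, 8.35797658e-01]), 'joint_vel': array([-0.0003645 , -0.00634406,  0.00245831,  0.00074997, -0.00338994,
       -0.0011586 ]), 'joint_torque': array([ 9.11379978e-02, -3.46035683e+01, -3.22201002e+01,  5.72940015e-03,
        3.73387628e-02, -1.00329166e-05]), 'tool_pos': array([0.39696125, 0.32189718, 0.14509763]), 'tcp_rot': array([2.43507935, 1.98451044, 0.00827116]), 'wrist_force': array([-0.7106991 ,  0.65224334, -0.48457718]), 'torque': array([-0.0176157 , -0.00506804, -0.0209598 ]), 'grip_force': 0.0, 'width': 0.7959850877620835}
[[ 0.2018  0.9794  0.0042]
 [ 0.9794 -0.2018  0.0031]
 [ 0.0039  0.0035 -1.    ]]
```

drive_tool([
  [0.2,-0.22,0,-0.001,-0.0018,0.015,0.8],
  [0,0,0,0,0,0.02,0.8],
  [0,0,0,0,0,0.02,0.8],
  [0,0,0,0,0,0.02,0.8],
  [0,0,0,0,0,0.01,0.8],
  [0,0,0,0,0,0.005,0.8],
  [0,0,0,0,0,0,0.8],
  [0,0,0,0,0,0,0.8],
])

```text
time: 5.47
tool_pos: [0.3937, 0.3206, 0.0533]
tcp_rot: [-2.435, -1.985, 0.005]
wrist_force: [0.1, 0.7, 0.5]
width: 0.799
grip_force: 0.0
```

Run:
```python
from h import *
from scipy.spatial.transform import Rotation as R
s=status.read_state();print(s['tool_pos'],s['wrist_force'])
print(R.from_rotvec(s['tcp_rot']).as_matrix().round(4))
```

```text
[0.39369889 0.32055964 0.05333002] [0.09230751 0.66629395 0.47856823]
[[ 0.2014  0.9795 -0.0024]
 [ 0.9795 -0.2014 -0.0018]
 [-0.0022 -0.002  -1.    ]]
```

drive_tool([
  [0,0,0,0,0,0,0.2],
  [0,0,0,0,0,0,0.2],
  [0,0,0,0,0,0,0.1],
  [0,0,0,0,0,0,0],
  [0,0,0,0,0,0,0],
  [0,0,0,0,0,0,0],
], force=60)

```text
time: 5.97
tool_pos: [0.3934, 0.3205, 0.053]
tcp_rot: [-2.434, -1.985, 0.005]
wrist_force: [-0.4, 0.2, 6.0]
width: 0.3
grip_force: 60.0
```

drive_tool([
  [0,0,0,0,0,0,0],
  [0,0,0,0,0,0,0],
])

```text
time: 6.13
tool_pos: [0.3934, 0.3205, 0.053]
tcp_rot: [-2.434, -1.986, 0.005]
wrist_force: [-1.2, 0.2, 5.2]
width: 0.296
grip_force: 60.0
```

drive_tool([
  [0,0,0,0,0,-0.01,0],
  [0,0,0,0,0,-0.02,0],
  [0,0,0,0,0,-0.025,0],
  [0,0,0,0,0,-0.025,0],
  [0,0,0,0,0,-0.02,0],
  [0,0,0,0,0,-0.007,0],
  [0,0,0,0,0,0,0],
  [0,0,0,0,0,0,0],
])

```text
time: 6.8
tool_pos: [0.3926, 0.3199, 0.1583]
tcp_rot: [-2.434, -1.985, 0.01]
wrist_force: [-0.2, -0.2, -2.6]
width: 0.298
grip_force: 59.4
```

drive_tool([
  [0,0,-6.5,0,0,0,0],
  [0,0,-6.5,0,0,0,0],
  [0,0,-6.5,0,0,0,0],
  [0,0,-6.45,0,0,0,0],
  [0,0,0,0,0,0,0],
  [0,0,0,0,0,0,0],
])

```text
time: 7.3
tool_pos: [0.3919, 0.3193, 0.1569]
tcp_rot: [-1.929, -2.476, 0.014]
wrist_force: [0.6, -0.7, -2.8]
width: 0.297
grip_force: 59.2
```

```bash
cat > st.py <<'E'
from h import *
from scipy.spatial.transform import Rotation as R
s=status.read_state();M=R.from_rotvec(s['tcp_rot']).as_matrix()
print('t',s['time'],s['tool_pos'].round(4),'F',s['wrist_force'].round(1),'T',s['torque'].round(2),'w',s['width'].round(3),'g',s['grip_force'])
print(M.round(4).tolist(),'phi',np.degrees(np.arctan2(M[1,0],M[0,0])).round(2))
E
python3 - <<'E'
from st import *
a=shot('scene','l_s.png');b=shot('top')
for p,n in((a,'scene'),(b,'top')):
    print(n,'tcp px',proj(p,s['tool_pos']).round(1))
    for m in masks_of(p,'jig')[:3]:print(m['score'],m['bbox'])
c=lambda p,x0,y0,x1,y1,k:cv2.resize(p['color'][y0:y1,x0:x1,::-1],None,fx=k,fy=k,interpolation=cv2.INTER_CUBIC)
q=proj(a,s['tool_pos']-[0,0,.03]).round().astype(int);print('centre',q)
cv2.imwrite('pics/g2.png',c(a,q[0]-45,q[1]-30,q[0]+45,q[1]+35,8))
E
```

```text
Traceback (most recent call last):
  File "st.py", line 4, in <module>
    print('t',s['time'],s['tool_pos'].round(4),'F',s['wrist_force'].round(1),'T',s['torque'].round(2),'w',s['width'].round(3),'g',s['grip_force'])
                                                                                                          ^^^^^^^^^^^^^^^^
AttributeError: 'float' object has no attribute 'round'
```

```bash
sed -i "s/s\['width'\].round(3)/round(float(s['width']),3)/" st.py
python3 - <<'E'
from st import *
a=shot('scene','l_s.png');b=shot('top')
for p,n in((a,'scene'),(b,'top')):
    print(n,'tcp px',proj(p,s['tool_pos']).round(1))
    for m in masks_of(p,'jig')[:3]:print(m['score'],m['bbox'])
c=lambda p,x0,y0,x1,y1,k:cv2.resize(p['color'][y0:y1,x0:x1,::-1],None,fx=k,fy=k,interpolation=cv2.INTER_CUBIC)
q=proj(a,s['tool_pos']-[0,0,.03]).round().astype(int);print('centre',q)
cv2.imwrite('pics/g2.png',c(a,q[0]-45,q[1]-30,q[0]+45,q[1]+35,8))
E
```

```text
t 7.3 [0.3919 0.3193 0.1569] F [ 0.6 -0.7 -2.8] T [-0.04  0.01  0.01] w 0.297 g 59.18231785297394
[[-0.2446, 0.9696, -0.0073], [0.9696, 0.2446, -0.0053], [-0.0034, -0.0084, -1.0]] phi 104.16
scene tcp px [418.7 155.8]
0.56 [389.0, 152.5, 444.5, 183.6]
0.51 [423.0, 170.1, 446.3, 184.8]
top tcp px [163.5 258.8]
0.81 [162.7, 245.4, 185.1, 266.4]
0.69 [214.5, 258.4, 236.2, 298.1]
0.58 [138.0, 284.3, 152.2, 310.5]
centre [417 166]
```

View pics/g2.png

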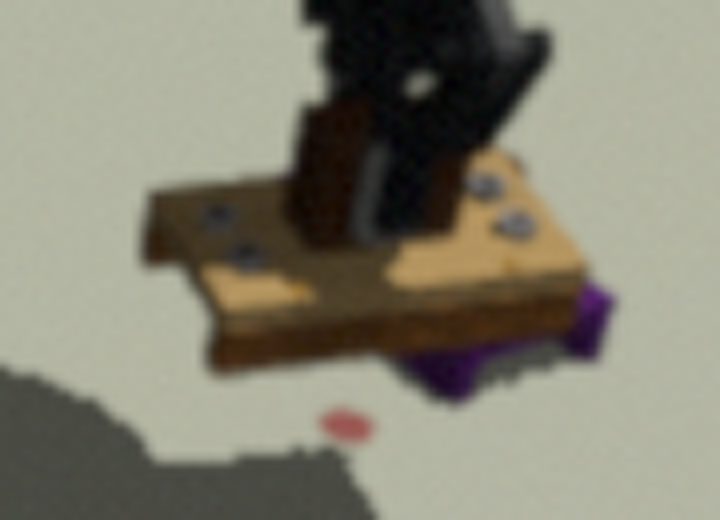

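Run:
```python
from st import *
a=shot('scene')
J=np.array([at(a,*q,.135) for q in[(399.1,162.9),(402.75,168),(432.6,159.1),(436.6,163.9)]])
print(J.round(4).tolist(),J.mean(0)); k=J[2:].mean(0)-J[:2].mean(0);print(np.linalg.norm(k),np.degrees(np.arctan2(k[1],k[0])))
d=(J.mean(0)-s['tool_pos']);print('along tool x,y',d@M[:,0],d@M[:,1])
```

```text
t 7.5 [0.3928 0.32   0.1584] F [ 0.1  0.2 -1.7] T [0.   0.04 0.02] w 0.298 g 59.182705879211426
[[-0.2462, 0.9692, -0.0051], [0.9692, 0.2462, -0.0037], [-0.0023, -0.0058, -1.0]] phi 104.25
[[0.3933, 0.2743, 0.135], [0.4157, 0.2805, 0.135], [0.3718, 0.3611, 0.135], [0.3933, 0.3672, 0.135]] [0.39354662 0.32078285 0.135     ]
0.08948928120822969 104.18599927026068
along tool x,y 0.0006150126983379928 0.0010481316172032532
```

drive_tool([
  [0,0,0,-0.0293,0.0082,0,0],
  [0,0,0,-0.0293,0.0082,0,0],
  [0,0,0,-0.0293,0.0082,0,0],
  [0,0,0,-0.0293,0.0082,0,0],
  [0,0,0,-0.0293,0.0082,0,0],
  [0,0,0,-0.0293,0.0082,0,0],
  [0,0,0,-0.0293,0.0082,0,0],
  [0,0,0,-0.0293,0.0082,0,0],
])

```text
time: 8.22
tool_pos: [0.5154, 0.108, 0.1593]
tcp_rot: [-1.927, -2.479, 0.007]
wrist_force: [0.5, 1.4, -1.8]
width: 0.297
grip_force: 59.3
```

drive_tool([
  [0,0,0,-0.0293,0.0082,0,0],
  [0,0,0,-0.0293,0.0082,0,0],
  [0,0,0,0,0,0.018,0],
  [0,0,0,0,0,0.018,0],
  [0,0,0,0,0,0,0],
  [0,0,0,0,0,0,0],
  [0,0,0,0,0,0,0],
])

```text
time: 8.8
tool_pos: [0.5452, 0.0568, 0.1237]
tcp_rot: [-1.926, -2.481, 0.007]
wrist_force: [-0.2, -0.5, -1.7]
width: 0.295
grip_force: 59.3
```

Run:
```python
from st import *
a=shot('scene');q=proj(a,s['tool_pos']-[0,0,.03]).round().astype(int);print('centre',q)
c=lambda p,x0,y0,x1,y1,k:cv2.resize(p['color'][y0:y1,x0:x1,::-1],None,fx=k,fy=k,interpolation=cv2.INTER_CUBIC)
cv2.imwrite('pics/g3.png',c(a,q[0]-50,q[1]-30,q[0]+50,q[1]+40,8))
P=np.array([.5516,.0276]);y=np.array([-.247,.969]);x=np.array([.969,.247])
d=s['tool_pos'][:2]-P;print('tcp rel pin, panel x,y',d@x,d@y)
```

```text
t 8.8 [0.5452 0.0568 0.1237] F [-0.2 -0.5 -1.7] T [ 0.07 -0.04  0.04] w 0.295 g 59.32599484920502
[[-0.2478, 0.9688, -0.0037], [0.9688, 0.2478, -0.003], [-0.002, -0.0044, -1.0]] phi 104.35
centre [311 211]
tcp rel pin, panel x,y 0.0010193415936714505 0.029904751148019132
```

View pics/g3.png

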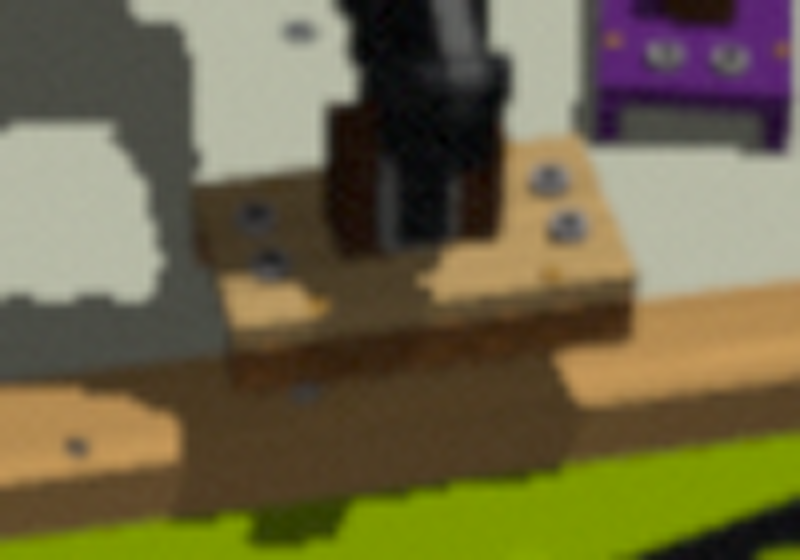

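Run:
```python
from st import *
a=shot('scene')
J=np.array([at(a,*q,.1017) for q in[(292.9,207.9),(294.9,213.9),(329.5,203.5),(332,209.1)]]);P=at(a,299.0,229.8,.042)
y=np.array([-.247,.969]);x=np.array([.969,.247]);j=J.mean(0)[:2]
print(j,P,'jig-tcp',(j-s['tool_pos'][:2])@x,(j-s['tool_pos'][:2])@y,'jig-pin',(j-P[:2])@x,(j-P[:2])@y,'jig-batten(scene)',(j-[.55,.0275])@x)
k=J[2:].mean(0)-J[:2].mean(0);print(np.linalg.norm(k),np.degrees(np.arctan2(k[1],k[0])))
```

```text
t 8.85 [0.5456 0.057  0.1242] F [ 0.4  0.1 -2.9] T [ 0.03 -0.02 -0.02] w 0.292 g 59.32574450969696
[[-0.2481, 0.9687, -0.0026], [0.9687, 0.2481, -0.003], [-0.0022, -0.0032, -1.0]] phi 104.36
[0.54613607 0.05932659] [0.55660665 0.02872849 0.042     ] jig-tcp 0.001061028898784081 0.0021643303772926527 jig-pin -0.0025882565993901865 0.032235786890874946 jig-batten(scene) 0.00411702257260582
0.0889222375367261 104.09925904761565
```

drive_tool([
  [0,0,0,0,-0.0007,0.01,0],
  [0,0,0,0,0,0.012,0],
  [0,0,0,0,0,0.008,0],
  [0,0,0,0,0,0.003,0],
  [0,0,0,0,0,0.001,0],
  [0,0,0,0,0,0.001,0],
  [0,0,0,0,0,0.001,0],
  [0,0,0,0,0,0,0],
])

```text
time: 9.57
tool_pos: [0.5443, 0.0563, 0.0872]
tcp_rot: [-1.926, -2.48, 0.008]
wrist_force: [0.8, 0.3, -2.5]
width: 0.296
grip_force: 59.5
```

drive_tool([
  [0,0,0,0,0,0.001,0],
  [0,0,0,0,0,0.001,0],
  [0,0,0,0,0,0.001,0],
  [0,0,0,0,0,0.001,0],
  [0,0,0,0,0,0,0],
  [0,0,0,0,0,0,0],
])

```text
time: 10.07
tool_pos: [0.544, 0.0563, 0.0831]
tcp_rot: [-1.926, -2.48, 0.008]
wrist_force: [-0.3, -0.5, -3.0]
width: 0.295
grip_force: 59.5
```

drive_tool([
  [0,0,0,0,0,0.001,0],
  [0,0,0,0,0,0.001,0],
  [0,0,0,0,0,0.001,0],
  [0,0,0,0,0,0.001,0],
  [0,0,0,0,0,0.001,0],
  [0,0,0,0,0,0,0],
  [0,0,0,0,0,0,0],
])

```text
time: 10.65
tool_pos: [0.5441, 0.0562, 0.078]
tcp_rot: [-1.926, -2.48, 0.008]
wrist_force: [0.1, 0.9, -2.2]
width: 0.294
grip_force: 59.5
```

```bash
python3 st.py
```

```text
t 10.65 [0.5441 0.0562 0.078 ] F [ 0.1  0.9 -2.2] T [-0.05 -0.02  0.06] w 0.294 g 59.543861746788025
[[-0.2477, 0.9688, -0.0044], [0.9688, 0.2477, -0.0031], [-0.0019, -0.005, -1.0]] phi 104.34
```

drive_tool([
  [0,0,0,0,0,0.0007,0],
  [0,0,0,0,0,0.0007,0],
  [0,0,0,0,0,0,0],
  [0,0,0,0,0,0,0],
])

```text
time: 10.98
tool_pos: [0.5443, 0.0563, 0.0774]
tcp_rot: [-1.926, -2.481, 0.007]
wrist_force: [-2.4, -0.2, 4.1]
width: 0.299
grip_force: 60.4
```

drive_tool([
  [0,0,0,-0.003,0,0,0],
  [0,0,0,-0.003,0,0,0],
  [0,0,0,-0.003,0,0,0],
  [0,0,0,-0.003,0,0,0],
  [0,0,0,-0.003,0,0,0],
  [0,0,0,-0.003,0,0,0],
  [0,0,0,-0.003,0,0,0],
  [0,0,0,0,0,0,0],
])

```text
time: 11.65
tool_pos: [0.5504, 0.0352, 0.0774]
tcp_rot: [1.926, 2.481, -0.007]
wrist_force: [-0.3, 0.4, 3.7]
width: 0.298
grip_force: 60.5
```

drive_tool([
  [0,0,0,-0.001,0,0,0],
  [0,0,0,-0.001,0,0,0],
  [0,0,0,0,0,0,0],
  [0,0,0,0,0,0,0],
])

```text
time: 11.98
tool_pos: [0.5506, 0.0341, 0.0774]
tcp_rot: [-1.927, -2.48, 0.006]
wrist_force: [-1.1, 3.7, 5.8]
width: 0.292
grip_force: 60.6
```

drive_tool([
  [0,0,0,-0.001,0,0.0005,0],
  [0,0,0,-0.001,0,0,0],
  [0,0,0,-0.001,0,0,0],
  [0,0,0,0,0,0,0],
])

```text
time: 12.32
tool_pos: [0.5513, 0.0314, 0.0769]
tcp_rot: [-1.927, -2.481, 0.005]
wrist_force: [-0.3, 3.3, 4.7]
width: 0.292
grip_force: 60.6
```

drive_tool([
  [0,0,0,-0.001,0,0,0],
  [0,0,0,-0.001,0,0,0],
  [0,0,0,0,0,0,0],
])

```text
time: 12.57
tool_pos: [0.5503, 0.0284, 0.0753]
tcp_rot: [-1.925, -2.48, 0.01]
wrist_force: [0.1, -1.2, -2.0]
width: 0.297
grip_force: 59.7
```

The force vanished and z fell, so the hole is over the pin. Now lowering.

drive_tool([
  [0,0,0,0,0,0.001,0],
  [0,0,0,0,0,0.001,0],
  [0,0,0,0,0,0,0],
  [0,0,0,0,0,0,0],
])

```text
time: 12.9
tool_pos: [0.5507, 0.0285, 0.0738]
tcp_rot: [-1.926, -2.48, 0.01]
wrist_force: [0.5, -2.9, -1.8]
width: 0.294
grip_force: 59.6
```

```bash
python3 st.py
```

```text
t 12.9 [0.5507 0.0285 0.0738] F [ 0.5 -2.9 -1.8] T [-0.62 -0.18 -0.04] w 0.294 g 59.647788405418396
[[-0.2479, 0.9688, -0.0048], [0.9688, 0.2479, -0.004], [-0.0027, -0.0057, -1.0]] phi 104.35
```

drive_tool([
  [0,0,0,-0.0006,0,0.001,0],
  [0,0,0,0,0,0.001,0],
  [0,0,0,0,0,0.001,0],
  [0,0,0,0,0,0,0],
  [0,0,0,0,0,0,0],
])

```text
time: 13.32
tool_pos: [0.5513, 0.0283, 0.0714]
tcp_rot: [-1.926, -2.481, 0.008]
wrist_force: [0.6, -3.3, -1.1]
width: 0.294
grip_force: 59.8
```

```bash
python3 st.py
```

```text
t 13.3167 [0.5513 0.0283 0.0714] F [ 0.6 -3.3 -1.1] T [-0.75 -0.11 -0.03] w 0.294 g 59.82386112213135
[[-0.2479, 0.9688, -0.0038], [0.9688, 0.2479, -0.0035], [-0.0024, -0.0046, -1.0]] phi 104.35
```

drive_tool([
  [0,0,0,-0.0008,0,0.0008,0],
  [0,0,0,0,0,0.0008,0],
  [0,0,0,0,0,0,0],
  [0,0,0,0,0,0,0],
])

```text
time: 13.65
tool_pos: [0.5514, 0.0281, 0.0709]
tcp_rot: [-1.926, -2.48, 0.007]
wrist_force: [-3.8, -1.4, 6.0]
width: 0.296
grip_force: 60.7
```

```bash
python3 st.py
```

```text
t 13.65 [0.5514 0.0281 0.0709] F [-3.8 -1.4  6. ] T [-0.36  0.43 -0.01] w 0.296 g 60.71761608123779
[[-0.2476, 0.9689, -0.0042], [0.9689, 0.2476, -0.0025], [-0.0014, -0.0047, -1.0]] phi 104.33
```

drive_tool([
  [0,0,0,-0.0003,0,0.0006,0],
  [0,0,0,0,0,0,0],
  [0,0,0,0,0,0,0],
  [0,0,0,0,0,0,0],
])

```text
time: 13.98
tool_pos: [0.5514, 0.0281, 0.0709]
tcp_rot: [-1.926, -2.479, 0.007]
wrist_force: [-5.0, -0.5, 10.9]
width: 0.293
grip_force: 61.3
```

```bash
python3 st.py
```

```text
t 13.9833 [0.5514 0.0281 0.0709] F [-5.  -0.5 10.9] T [-0.24  0.79 -0.  ] w 0.293 g 61.34200036525726
[[-0.2475, 0.9689, -0.0044], [0.9689, 0.2475, -0.0021], [-0.001, -0.0048, -1.0]] phi 104.33
```

drive_tool([
  [0,0,0,0,-0.0006,0.0005,0],
  [0,0,0,0,0,0,0],
  [0,0,0,0,0,0,0],
  [0,0,0,0,0,0,0],
])

```text
time: 14.32
tool_pos: [0.5514, 0.0281, 0.0709]
tcp_rot: [-1.926, -2.48, 0.005]
wrist_force: [-5.0, -0.1, 12.0]
width: 0.297
grip_force: 61.7
```

Run:
```python
from st import *
a=shot('scene');q=proj(a,s['tool_pos']-[0,0,.03]).round().astype(int)
cv2.imwrite('pics/g4.png',cv2.resize(a['color'][q[1]-35:q[1]+35,q[0]-50:q[0]+50,::-1],None,fx=8,fy=8,interpolation=cv2.INTER_CUBIC))
```

```text
t 14.3167 [0.5514 0.0281 0.0709] F [-5.  -0.1 12. ] T [-0.16  0.65  0.02] w 0.297 g 61.704604625701904
[[-0.2475, 0.9689, -0.0032], [0.9689, 0.2475, -0.0019], [-0.0011, -0.0035, -1.0]] phi 104.33
```

View pics/g4.png

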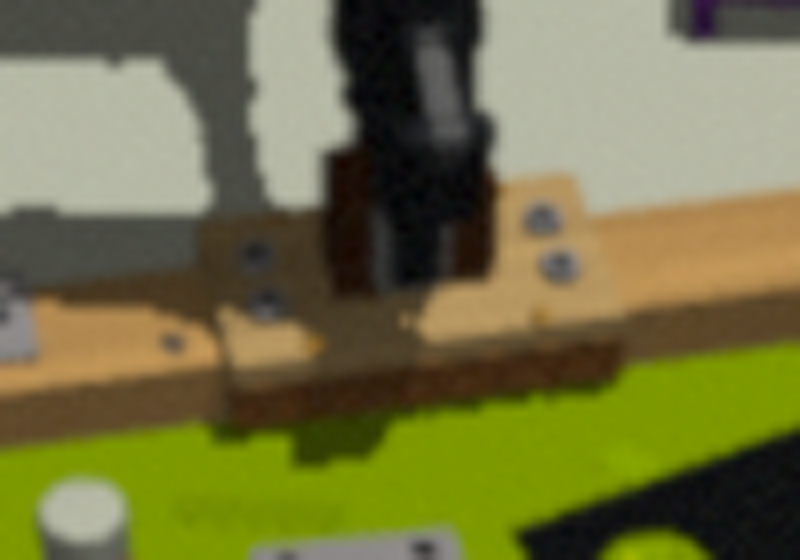

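The jig lies flush astride the batten over the pin, with its bushes at scene crop (255,250) to (560,265), and is pressed with about 15 N. Handing in.

```bash
python3 -c "
from workcell import workorder
print(workorder.finish_job())"
```

```text
the job is handed in; nothing more can be done
None
```

The job is handed in, no verdict returned: the jig dropped over the pin and sits flat on the batten, still gripped at about 60 N and pressed down with roughly 15 N, at 14.3 s of the 48 s.

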